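# Close and lock the access panel of a control box

## Task

Use the fingertips to push the access panel of the blue control box by its red flange until it is fully home against its end stop, then set a fingertip in the slot of the black quarter-turn fastener and turn it clockwise all the way until its yellow tongue lies locked behind the panel. Nothing is to be picked up: do not lift the panel, and leave the black screw cap, the tape measure and the roll of black tape on and beside the box where they are.

Things in the scene. Friction and masses are not known exactly. Their poses are not given: they have to be found in the camera images.
- case: Control box fixed to the bench, blue deck, 250 x 270 x 55 mm (its x, y, z). Origin: centre of its underside, on the bench; z up; deck 55 mm above. The panel slides on the deck along the box's +x between two aluminium rails (to 12.5 mm above the deck; x -2 to +108, y -26 to -6 and +96 to +117 mm). Its place and yaw vary.
- flange (a point): Centre of the rear (-x) face of the red flange, 20 mm above the deck; x = closing direction. Flange 9 mm thick, 50 wide (y), top 32 mm above the deck, on the rear edge of the access panel, a loose plate 110 x 120 x 6 mm, 0.3 kg, 1.5 mm play in its rails. Home: x -10, y +45, z +75 mm in the box frame; starts 30 to 55 mm short (further -x). Slides with a few N.
- slot (a point): On the fastener's axis at the slot's floor, 16 mm above the deck; x -19, y -78 mm in the box frame. Dial, 84 mm diameter, black cheeks on a pale base; straight slot across it along this point's x, through the axis, 36 mm wide, 17 deep (rims 33 mm above the deck), ends open. Yellow tongue under it points along this point's -x, to 95 mm from the axis, 12 wide. It turns with the dial.
- fastener (a joint): Turn in rad, growing clockwise seen from above. 0 = open: tongue points to the box's -x (red dot). pi/2 = locked, hard stop: tongue points to the box's +y (green dot), 3 mm behind the home panel's rear edge. Starts at 0 to 0.25. Stiff: 0.12 N m (4 N at 30 mm from the axis), stays where left. If the panel is not home the tongue runs into it.
- cap: Black screw cap, 42 mm diameter, 26 mm high, standing loose on the deck beyond the dial; origin: centre of its underside. Leave alone.
- tape_measure: Yellow and black pocket tape measure, 72 x 85 x 35 mm, loose on the bench on the box's -y side; origin: centre of its underside. Leave alone.
- black_tape: Roll of black tape, 68 mm diameter, 19 mm high, lying loose on the bench on the box's +y side; origin: centre of its underside. Leave alone.
Mind the look-alikes: they are no part of the job. What is shaped like the part that bears flange but purple is not meant.

How it is judged:
By the outcome, as a careful person would: the job done as asked, in the order asked, and still so for the second after the job is handed in, with the robot touching nothing.
It also fails if it takes over 45 s, if anything falls off the work surface, if the arm or the gripper's body presses on something with over 40 N, if the wrist force passes 120 N, or if a joint passes its speed limit or range.

## Robot

A 6-joint arm with a two-finger parallel gripper is mounted at the origin on a cart in front of the work surface, level with it; the furniture and walls round the work are solid. World frame = base frame: x ahead of the robot, y to its left, z up, the work surface at z = 0. Lengths are in m, angles in rad, forces in N, time in s.
With the tool pointing down it reaches from about 0.35 to 0.975 m from the base axis. Payload 4.9 kg.
Tool frame: the origin (TCP) lies between the finger pads; the fingertips stand 14 mm ahead of it and the grasp point (between the pads) lies 5 mm behind it (manip.tcp_to_tips is the distance from the TCP to the fingertips, in m); z points along the fingers, y is the line along which they close (so a half turn about z gives the same grasp; the last joint's range is limited). The gripper opens to 85 mm and grips with 20 to 120 N. Pads are 22 mm wide; open, the fingers measure 114 mm over their backs; the gripper's body (76 mm by 85 mm) begins 54 mm behind the grasp point. The pads swing forward as they close: fully open they stand 13 mm farther back than shut.
Start: joints at [-1.259, 0.053, 1.613, -0, 1.476, -0.119], TCP at [0.261, -0.568, 0.245] pointing down, gripper open.
Joint ranges: [-3.01, 3.01], [-1.01, 2.22], [0.06, 2.58], [-1.02, 4.17], [0.09, 2.62], [-3.14, 3.14]. Speed limits (rad/s): [2.57, 2.57, 3.14, 3.14, 3.14, 3.14].

## Interface

Orientations are given as a unit quaternion [w, x, y, z].
In Python, from plant import manip gives the robot as it stands.
- The arm moves only by the tool servo_tool, never from a script. Its argument "moves" is a list that holds one entry, the list of rows, each a list of 7 numbers: the shift along the tool's x, y, z in mm, then the turn, a rotation vector about the tool's x, y, z in degrees, then the finger opening in mm, from 0 to 85.4. In form: [[[x, y, z, ax, ay, az, fingers], ...]]. A call has 1 to 12 rows; each row shifts and turns the commanded pose from where the row before left it, along the tool's axes as they then stand; what a row does not reach is not made up. A row lasts 1/8 s, in which the tool goes at most 62.5 mm and 10.7 degrees, less where a joint would pass 70% of its speed; a pose out of reach is approached as far as the arm can. A call with a gripper value outside its range is refused whole. The fingers move at their own pace and stop on an object; the grip force is fixed at half the most. Time passes only in rows, so rows that do not move let the fingers close. It gives the time, the measured TCP pose, the force, the opening and the grip force at its end, in the units of the state.
- manip.state(): the state, without advancing time (a new reading comes with each control period).
- manip.grab_frame(name): name is "scene" or "top" or "wrist"; returns a dict with "image" (400x640x3 uint8, blue, green, red), "mtx" (3x3 intrinsics, pixels), "eye" and "rotation" of the camera in the world. Camera axes: x right, y down, z forward; pixel columns grow to the right and rows downward; lengths in m; the calibration is good to about 2 mm. A picture is of the moment at which its call begins. There is no depth.
- manip.job_done(): hands the job in; it is judged then, once.
The state is a dict: "time": time; "joint_pos": joint angles; "joint_vel": joint speeds; "joint_efforts": joint torques, N m; "tool_pos": TCP position; "tool_rot": TCP orientation; "contact_force": force on the tool from outside, world axes, zero at the start; "ft_torque": the same for the moment, N m; "gripper_width": opening from 0.0 (shut) to 1.0 (fully open); "grasp_force": force on a finger pad.
Only numpy, scipy, OpenCV 4.12 (cv2) and the standard library are available. Lean on these libraries where they do the work, as an engineer would, in place of code of your own. Each camera call takes 0.05 s, during which the arm holds its last target. There are 200 camera calls.

## Working session

There is one attempt and no reset: what is moved stays moved. The work goes in short steps, Python scripts to look and compute and a tool call to move; the robot and the scene stay as the last step left them, time stands still between calls to the robot, and variables do not carry over. Pictures are saved under pics/ and viewed, at most 10 in all, crops included, and the job is handed in when it is done.

Besides the shell and the picture viewer there is one more tool, called after "Emit:" in YAML: its name, and indented under it one key for each argument. servo_tool: Moves the arm, as the interface text tells. Its arguments: {"type":"object","properties":{"moves":{"type":"array"}},"required":["moves"]}

```bash
mkdir -p pics; ls; cat > h.py <<'E'
import numpy as np, cv2
from plant import manip
def grab(n,f):
    d=manip.grab_frame(n); cv2.imwrite('pics/'+f,d['image']); return d
def ray(d,u,v,z):
    r=np.array(d['rotation'])@np.linalg.inv(d['mtx'])@np.array([u,v,1.]); e=np.array(d['eye'])
    return e+r*(z-e[2])/r[2]
def proj(d,p):
    c=np.array(d['mtx'])@np.array(d['rotation']).T@(np.array(p)-d['eye']); return c[:2]/c[2]
E
python3 - <<'E'
from h import *
import pickle
a=grab('top','top0.png');b=grab('scene','scene0.png')
pickle.dump((a,b),open('f0.pkl','wb'))
cv2.imwrite('pics/both.png',cv2.resize(np.vstack([a['image'],b['image']]),(480,600)))
for d in(a,b):print(d['eye'],d['rotation'],d['mtx'])
print(manip.state())
E
```

```text
pics
[ 0.40641604 -0.04943517  1.07160639] [-0.06408185  0.71003246 -0.69973778  0.04598331] [[456.65983693   0.         312.16979345]
 [  0.         456.65983693 197.45763139]
 [  0.           0.           1.        ]]
[0.11584214 0.67808928 0.65468531] [ 0.12743017 -0.25137492  0.84800689 -0.44883907] [[446.99817525   0.         322.66465494]
 [  0.         446.99817525 199.81613982]
 [  0.           0.           1.        ]]
{'time': 0.1, 'joint_pos': array([-1.25899317e+00,  5.32995450e-02,  1.61414904e+00, -1.27825784e-05,
        1.47598361e+00, -1.18989641e-01]), 'joint_vel': array([ 0.00026468, -0.00086145, -0.00295374, -0.00095601,  0.00030883,
        0.00132329]), 'joint_efforts': array([ 6.11625292e-04, -3.94907463e+01, -3.71363032e+01, -1.05640179e-04,
        3.93429204e-03,  6.22088301e-07]), 'tool_pos': array([ 0.26083384, -0.56738692,  0.2441851 ]), 'tool_rot': array([-9.14887283e-04,  9.76891203e-01,  2.13735189e-01, -9.48672955e-05]), 'contact_force': array([-0.1054474 ,  0.06198774, -0.5674726 ]), 'ft_torque': array([-0.00185961, -0.01861492, -0.0370073 ]), 'grasp_force': 0.0, 'gripper_width': 1.0006359103043132}
```

View pics/top0.png

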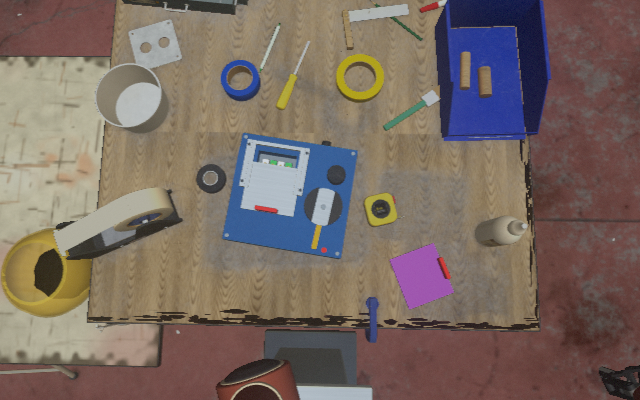

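View pics/scene0.png

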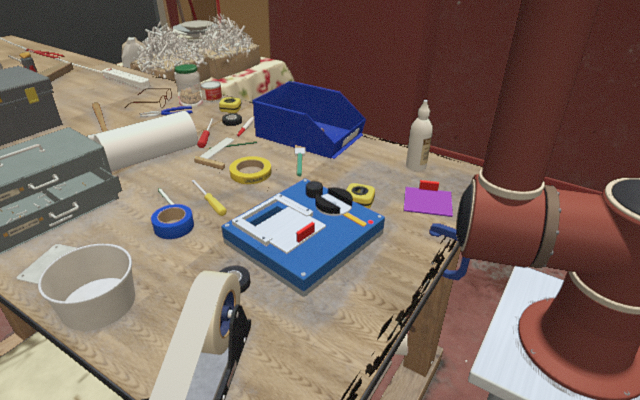

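The top view shows the blue box with deck corners near (243,135), (357,152), (340,258) and (224,238). The white panel's red flange is at (265,209), the dial at (323,206) with its yellow tongue toward (317,240), and the cap at (336,175).

Things that could be taken for the flange:
- The red flange on the white panel at (265,209). I choose this one: it sits on the blue box, between the rails.
- The red bar on the purple plate at (445,268), which is a decoy.
- The red dot at (324,250), which is a marker.

```bash
cat > h.py <<'E'
import numpy as np, cv2
from scipy.spatial.transform import Rotation as R
from plant import manip
def Rm(q): return R.from_quat(np.roll(q,-1)).as_matrix()
def grab(n,f):
    d=manip.grab_frame(n); cv2.imwrite('pics/'+f,d['image']); return d
def ray(d,u,v,z):
    r=Rm(d['rotation'])@np.linalg.inv(d['mtx'])@np.array([u,v,1.]); e=np.array(d['eye'])
    return e+r*(z-e[2])/r[2]
def proj(d,p):
    c=np.array(d['mtx'])@Rm(d['rotation']).T@(np.array(p)-d['eye']); return c[:2]/c[2]
def mask(im,lo,hi,roi=None):
    m=cv2.inRange(cv2.cvtColor(im,cv2.COLOR_BGR2HSV),lo,hi)
    if roi is not None:
        k=np.zeros_like(m);x0,y0,x1,y1=roi;k[y0:y1,x0:x1]=255;m&=k
    return m
E
python3 - <<'E'
from h import *
import pickle
a,b=pickle.load(open('f0.pkl','rb'))
im=a['image']; m=mask(im,(95,120,40),(125,255,255),(200,120,370,270))
c=max(cv2.findContours(m,0,2)[0],key=cv2.contourArea)
m2=cv2.convexHull(c)
ap=cv2.approxPolyDP(m2,8,True)[:,0]; print(ap)
P=np.array([ray(a,*p,0.055) for p in ap]);print(P.round(4)); 
print('sides',np.linalg.norm(P-np.roll(P,-1,0),axis=1))
r=cv2.minAreaRect(np.array([ray(a,*p[0],0.055)[:2]*1000 for p in m2],np.float32));print(r)
for nm,lo,hi,roi,z in(('red',(0,120,80),(8,255,255),(250,200,282,220),.087),('dot',(0,120,80),(8,255,255),(312,240,335,256),.055),('yel',(18,120,100),(32,255,255),(305,215,330,250),.06)):
    k=mask(im,lo,hi,roi); 
    ys,xs=np.nonzero(k);rr=cv2.minAreaRect(np.array([ray(a,x,y,z)[:2]*1000 for x,y in zip(xs,ys)],np.float32))
    print(nm,len(xs),xs.mean(),ys.mean(),ray(a,xs.mean(),ys.mean(),z).round(4),rr)
# crop
cr=cv2.resize(im[125:265,215:365],None,fx=4,fy=4,interpolation=cv2.INTER_CUBIC);cv2.imwrite('pics/crop0.png',cr)
E
```

```text
[[243 133]
 [356 151]
 [340 257]
 [223 238]]
[[ 0.7149  0.1406  0.055 ]
 [ 0.6747 -0.1204  0.055 ]
 [ 0.4338 -0.0856  0.055 ]
 [ 0.4718  0.1757  0.055 ]]
sides [0.26410403 0.24338805 0.26405383 0.24566866]
((573.8925170898438, 28.257232666015625), (267.5788879394531, 248.45584106445312), 81.38143920898438)
red 68 265.0147058823529 208.38235294117646 [0.5355 0.0796 0.087 ] ((535.4595947265625, 78.52132415771484), (47.310577392578125, 7.2106194496154785), 81.28606414794922)
dot 13 323.38461538461536 249.6153846153846 [ 0.4494 -0.0488  0.055 ] ((449.6939697265625, -49.00789260864258), (6.603426933288574, 6.648453235626221), 0.881548285484314)
yel 116 315.92241379310343 236.50862068965517 [ 0.4778 -0.0319  0.06  ] ((477.70037841796875, -31.95140266418457), (10.627349853515625, 53.01289367675781), 77.90459442138672)
```

View pics/crop0.png

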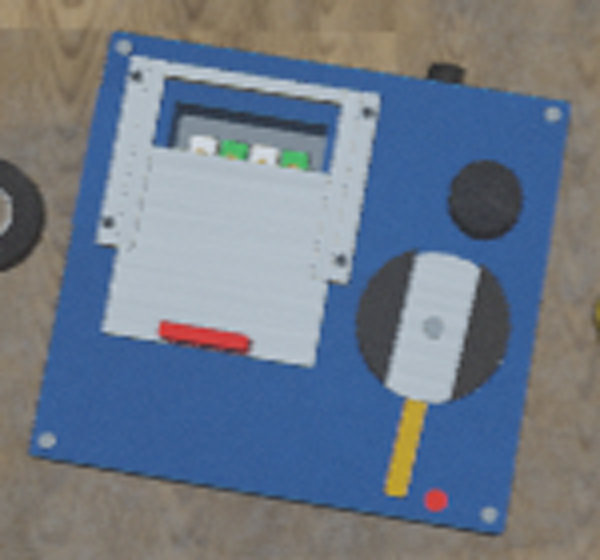

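The crop confirms the red flange on the white panel between the rails, at crop (205,337), about 40 mm short of home. The dial slot is about 3.5° from the box's x axis, and the tongue points toward the red dot.

Box centre is about (0.574, 0.028) with yaw -8.6°. Next I shut the fingers, align the tool x axis with the box x axis, and move behind the flange.

Emit:
servo_tool:
  moves:
    - [[0,0,0,0,0,8.33,0],[0,0,0,0,0,8.33,0],[0,0,0,0,0,8.33,0],[0,0,0,0,0,8.33,0],[10,-48,0,0,0,0,0],[10,-48,0,0,0,0,0],[10,-48,0,0,0,0,0],[10,-48,0,0,0,0,0],[10,-48,0,0,0,0,0],[10,-48,0,0,0,0,0],[10,-48,0,0,0,0,0],[10,-48,0,0,0,0,0]]

```text
time: 1.6
tool_pos: [0.3978, -0.1986, 0.2449]
tool_rot: [-0.0, 0.997, -0.075, -0.0]
contact_force: [0.6, 0.4, 0.3]
gripper_width: -0.001
grasp_force: 0.0
```

```bash
cat >> h.py <<'E'
def box2w(p,c=(.5739,.0283),yaw=-8.6):
    a=np.radians(yaw); return np.array([c[0]+np.cos(a)*p[0]-np.sin(a)*p[1],c[1]+np.sin(a)*p[0]+np.cos(a)*p[1],p[2]])
def need(p,yaw=None):
    "mm in tool axes to world point p for TCP; degrees about tool z to reach yaw"
    s=manip.state(); M=Rm(s['tool_rot']); y=np.degrees(np.arctan2(M[1,0],M[0,0]))
    print('t',s['time'],'pos',s['tool_pos'].round(4),'yaw',y.round(2),'tilt',M[:,2].round(3),'F',s['contact_force'].round(1),'T',s['ft_torque'].round(2),'j6',s['joint_pos'][5].round(2),'w',s['gripper_width'].round(2))
    print('need',((M.T@(np.array(p)-s['tool_pos']))*1000).round(1), None if yaw is None else round(y-yaw,2))
E
python3 -c "
from h import *
print(manip.tcp_to_tips)
need(box2w((-.080,.045,.2)),-8.6)"
```

```text
0.014Traceback (most recent call last):
  File "<string>", line 4, in <module>
    need(box2w((-.080,.045,.2)),-8.6)
    ~~~~^^^^^^^^^^^^^^^^^^^^^^^^^^^^^
  File "h.py", line 22, in need
    print('t',s['time'],'pos',s['tool_pos'].round(4),'yaw',y.round(2),'tilt',M[:,2].round(3),'F',s['contact_force'].round(1),'T',s['ft_torque'].round(2),'j6',s['joint_pos'][5].round(2),'w',s['gripper_width'].round(2))
                                                                                                                                                                                             ^^^^^^^^^^^^^^^^^^^^^^^^
AttributeError: 'float' object has no attribute 'round'
```

Emit:
servo_tool:
  moves:
    - [[10,-49,0,0,0,0,0],[10,-49,0,0,0,0,0],[10,-49,0,0,0,0,0],[10,-49,0,0,0,0,0],[10,-49,0,0,0,0,0],[10,-50,0,0,0,0,0],[0,0,40,0,0,0,0],[0,0,40,0,0,0,0],[0,0,0,0,0,0,0]]

```text
time: 2.72
tool_pos: [0.4984, 0.0825, 0.1611]
tool_rot: [0.0, 0.997, -0.075, -0.004]
contact_force: [0.0, -0.6, -0.6]
gripper_width: -0.001
grasp_force: 0.0
```

```bash
sed -i "s/s\['gripper_width'\].round(2)/s['gripper_width']/" h.py
python3 -c "
from h import *
need(box2w((-.080,.045,.083)),-8.6)
d=grab('top','top1.png');e=grab('wrist','w1.png');f=grab('scene','s1.png')
a=cv2.resize(d['image'][110:270,200:370],None,fx=2.2,fy=2.2,interpolation=2)
c=f['image'][150:310,200:420]; c=cv2.resize(c,None,fx=1.6,fy=1.6)
o=np.zeros((600,800,3),np.uint8);o[:352,:374]=a;o[352:352+248,:352]=c[:248,:352]
w=cv2.resize(e['image'],(420,262));o[:262,375:795]=w;cv2.imwrite('pics/m1.png',o)"
```

```text
t 2.725 pos [0.4984 0.0825 0.1611] yaw -8.62 tilt [-0.009 -0.    -1.   ] F [ 0.  -0.6 -0.6] T [ 0.02  0.01 -0.04] j6 1.74 w -0.0014429097676247745
need [ 3.5 -2.8 78. ] -0.02
```

View pics/m1.png

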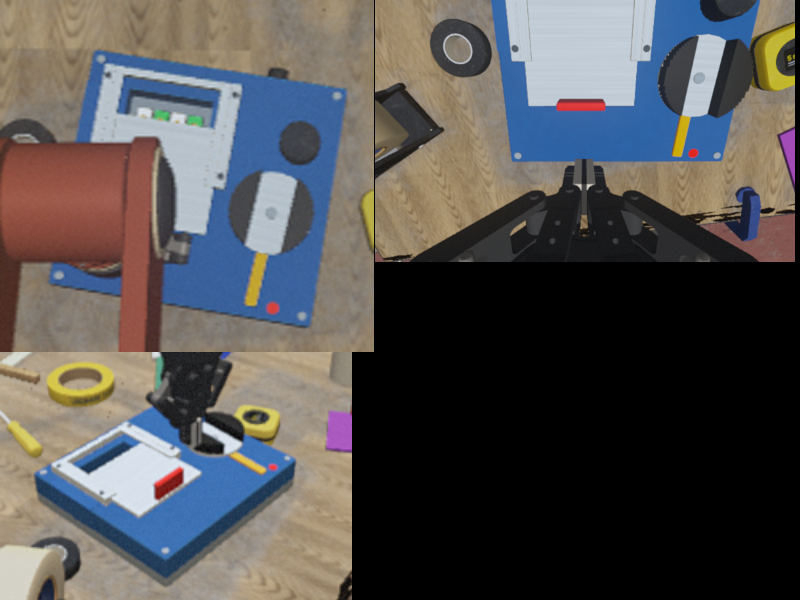

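The wrist view shows the closed fingertips at about (584,175) in the montage, directly behind the flange at (581,105). The dial is at (700,78). I'll refine the positions from this nearer view.

```bash
cat > wm.py <<'E'
from h import *
import sys
def inbox(p,c=(.5739,.0283),yaw=-8.6):
    a=np.radians(yaw); d=p[:2]-np.array(c); return 1000*np.array([np.cos(a)*d[0]+np.sin(a)*d[1],-np.sin(a)*d[0]+np.cos(a)*d[1]])
def meas(d):
    im=d['image']
    k=mask(im,(0,130,80),(8,255,255),(200,60,400,260)); n,l,s,c=cv2.connectedComponentsWithStats(k)
    i=1+np.argmax(s[1:,4]); x,y,w,h,A=s[i]; ys,xs=np.nonzero(l==i)
    pts=[ray(d,xx,yy,.087) for xx,yy in zip(xs,ys)]
    B=np.array([inbox(p) for p in pts]); print('flange(top plane) x',np.percentile(B[:,0],[1,99]).round(1),'y',np.percentile(B[:,1],[1,99]).round(1))
    k=mask(im,(0,0,105),(180,60,255)) 
    k=mask(im,(18,120,100),(32,255,255)); n,l,s,c=cv2.connectedComponentsWithStats(k)
    for i in range(1,n):
        if s[i,4]>300:
            ys,xs=np.nonzero(l==i);B=np.array([inbox(ray(d,a,b,.062)) for a,b in zip(xs,ys)],np.float32);r=cv2.minAreaRect(B)
            print('yellow',s[i,:4],np.array(r[0]).round(1),np.array(r[1]).round(1),round(r[2],1))
    k=mask(im,(95,120,40),(125,255,255));q=cv2.convexHull(max(cv2.findContours(k,0,2)[0],key=cv2.contourArea))
    print('box corners',[(p[0].tolist(),inbox(ray(d,*p[0],.055)).round(1).tolist()) for p in cv2.approxPolyDP(q,10,True)])
E
python3 -c "
from wm import *
d=grab('wrist','w2.png');meas(d)
for p in((-.019,-.078,.071),(-.019,-.078,.088)):print(proj(d,box2w(p)))"
```

```text
flange(top plane) x [-48.  -41.8] y [23.2 69.6]
yellow [575  38  65 104] [  -1.3 -161.1] [65.8 42.8] 17.3
yellow [451 179  27  62] [-87.  -71.7] [12. 51.] 86.5
box corners [([582, 0], [60.2, -133.1]), ([524, 246], [-121.6, -130.7]), ([211, 246], [-121.7, 133.9]), ([180, 0], [60.2, 135.7])]
[492.16988782 123.28697334]
[506.00436555 125.47487208]
```

View pics/w2.png

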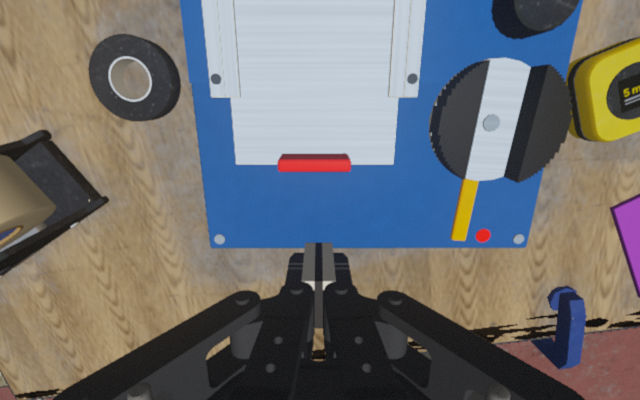

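The wrist view shows the flange at (314,163), the dial's screw at (491,122) (predicted (492,123)) and the tongue at (466,210), so the box pose is good. Descending behind the flange and pushing.

Emit:
servo_tool:
  moves:
    - [[0,-1,26,0,0,0,0],[0,-1,26,0,0,0,0],[0,0,26,0,0,0,0],[0,0,0,0,0,0,0],[10,0,0,0,0,0,0],[6,0,0,0,0,0,0],[4,0,0,0,0,0,0],[4,0,0,0,0,0,0],[4,0,0,0,0,0,0],[4,0,0,0,0,0,0],[4,0,0,0,0,0,0]]

```text
time: 4.3
tool_pos: [0.5374, 0.079, 0.0872]
tool_rot: [-0.0, 0.997, -0.075, -0.0]
contact_force: [-1.7, -0.1, 1.1]
gripper_width: 0.003
grasp_force: 1.1
```

```bash
python3 -c "
from wm import *
need(box2w((-.021,.045,.083)),-8.6)
meas(grab('wrist','w3.png'))"
```

```text
t 4.3 pos [0.5374 0.079  0.0872] yaw -8.64 tilt [-0.  0. -1.] F [-1.7 -0.1  1.1] T [0.14 0.39 0.03] j6 1.73 w 0.003328966086726766
need [22.7 -0.4  4.2] -0.04
flange(top plane) x [-32.3 -23.9] y [22.7 69.3]
yellow [498 283  42  68] [-89.4 -71.2] [13.3 47.7] 86.6
box corners [([607, 0], [75.1, -83.5]), ([639, 89], [37.5, -109.6]), ([639, 135], [15.6, -116.6]), ([497, 346], [-116.6, -68.1]), ([360, 295], [-78.8, 20.3]), ([334, 251], [-49.6, 36.3]), ([490, 0], [75.0, -31.3])]
```

Emit:
servo_tool:
  moves:
    - [[4,0,1,0,0,0,0],[4,0,1,0,0,0,0],[4,0,1,0,0,0,0],[4,0,0,0,0,0,0],[2,0,0,0,0,0,0],[2,0,0,0,0,0,0],[0,0,0,0,0,0,0]]

```text
time: 5.22
tool_pos: [0.5573, 0.0759, 0.0843]
tool_rot: [0.0, 0.997, -0.075, 0.0]
contact_force: [-0.2, -0.1, 0.6]
gripper_width: 0.001
grasp_force: 0.1
```

```bash
python3 -c "
from wm import *
need(box2w((-.021,.045,.083)),-8.6)
meas(grab('wrist','w4.png'))"
```

```text
t 5.225 pos [0.5573 0.0759 0.0843] yaw -8.64 tilt [ 0.001 -0.    -1.   ] F [-0.2 -0.1  0.6] T [0.03 0.06 0.02] j6 1.72 w 0.0009525109962144307
need [ 2.5 -0.5  1.3] -0.04
flange(top plane) x [-12.1  -3.8] y [22.5 69.1]
yellow [503 318  32  42] [-81.5 -71.8] [13.1 29.8] 86.2
box corners [([639, 0], [94.6, -95.4]), ([639, 183], [11.5, -121.5]), ([501, 346], [-93.6, -68.5]), ([360, 295], [-56.5, 20.7]), ([345, 254], [-29.7, 30.2]), ([493, 0], [94.5, -31.4])]
```

Now pushing in 1 mm rows until the force rises.

Emit:
servo_tool:
  moves:
    - [[1,0,0,0,0,0,0],[1,0,0,0,0,0,0],[1,0,0,0,0,0,0],[1,0,0,0,0,0,0]]

```text
time: 5.78
tool_pos: [0.5609, 0.0754, 0.0844]
tool_rot: [-0.0, 0.997, -0.075, -0.0]
contact_force: [-4.2, 0.5, 2.4]
gripper_width: -0.001
grasp_force: 2.4
```

Emit:
servo_tool:
  moves:
    - [[1,0,0,0,0,0,0],[0,0,0,0,0,0,0]]

```text
time: 6.02
tool_pos: [0.5609, 0.0754, 0.0843]
tool_rot: [-0.0, 0.997, -0.075, -0.002]
contact_force: [-6.1, 0.8, 4.7]
gripper_width: -0.003
grasp_force: 3.5
```

Emit:
servo_tool:
  moves:
    - [[1.5,0,0,0,0,0,0],[1.5,0,0,0,0,0,0],[0,0,0,0,0,0,0]]

```text
time: 6.4
tool_pos: [0.561, 0.0754, 0.0838]
tool_rot: [-0.0, 0.997, -0.075, -0.006]
contact_force: [-17.5, 1.5, 12.2]
gripper_width: -0.001
grasp_force: 8.6
```

```bash
python3 -c "
from wm import *
need(box2w((-.021,.045,.083)),-8.6)
meas(grab('wrist','w5.png'))"
```

```text
t 6.4 pos [0.561  0.0754 0.0838] yaw -8.62 tilt [-0.011  0.001 -1.   ] F [-17.5   1.5  12.2] T [ 0.24  2.66 -0.04] j6 1.72 w -0.0005917253050779077
need [-1.2 -0.3  0.8] -0.02
flange(top plane) x [-8.5 -0.2] y [22.5 69.1]
yellow [503 324  30  36] [-80.5 -71.9] [13.1 26. ] 86.9
box corners [([639, 0], [97.5, -93.7]), ([639, 191], [10.8, -122.0]), ([501, 346], [-90.6, -68.8]), ([360, 295], [-53.1, 20.8]), ([346, 255], [-26.8, 29.7]), ([495, 0], [97.5, -31.2])]
```

The panel is home: it stopped at 17 N with the flange's rear face near -9 mm. I'll back off, rise, move over the dial and align the fingers with the slot.

Emit:
servo_tool:
  moves:
    - [[-10,0,0,0,0,0,0],[-18,0,0,0,0,0,0],[0,0,-40,0,0,0,0],[0,0,-36,0,0,0,0],[8,40,0,0,0,0,0],[8,42,0,0,0,0,0],[8,40,0,0,0,-4,0],[0,0,0,0,0,-10.3,40],[0,0,0,0,0,-10.3,40],[0,0,0,0,0,-10.3,40],[0,0,0,0,0,-10.3,40],[0,0,0,0,0,-10.3,40]]

```text
time: 7.95
tool_pos: [0.5431, -0.0455, 0.1604]
tool_rot: [0.001, 0.916, 0.4, 0.001]
contact_force: [0.3, -0.2, -0.2]
gripper_width: 0.465
grasp_force: 0.0
```

Emit:
servo_tool:
  moves:
    - [[0,0,0,0,0,-10.3,40],[0,0,0,0,0,-10.3,40],[0,0,0,0,0,-10.3,40],[0,0,0,0,0,0,40]]

```text
time: 8.45
tool_pos: [0.543, -0.0454, 0.1604]
tool_rot: [0.001, 0.779, 0.627, 0.0]
contact_force: [0.7, 0.2, -0.1]
gripper_width: 0.467
grasp_force: 0.0
```

```bash
python3 -c "
from wm import *
need(box2w((-.019,-.078,.093)),77.9)
d=grab('wrist','w6.png');t=grab('top','t6.png')
print(proj(d,box2w((-.019,-.078,.071))))
o=np.zeros((600,800,3),np.uint8);o[:400,:640]=d['image'];o[400:,:]=cv2.resize(t['image'][120:270,200:370],(227,200))[0:200,:1]*0
o[400:600,:227]=cv2.resize(t['image'][120:270,200:370],(227,200))
cv2.imwrite('pics/m6.png',o)"
```

```text
t 8.45 pos [ 0.543  -0.0454  0.1604] yaw 77.64 tilt [ 0.001 -0.    -1.   ] F [ 0.7  0.2 -0.1] T [-0.02 -0.01  0.  ] j6 -0.0 w 0.4665701814283101
need [-0.5  0.4 67.4] -0.26
[319.56427652 209.21434273]
```

View pics/m6.png

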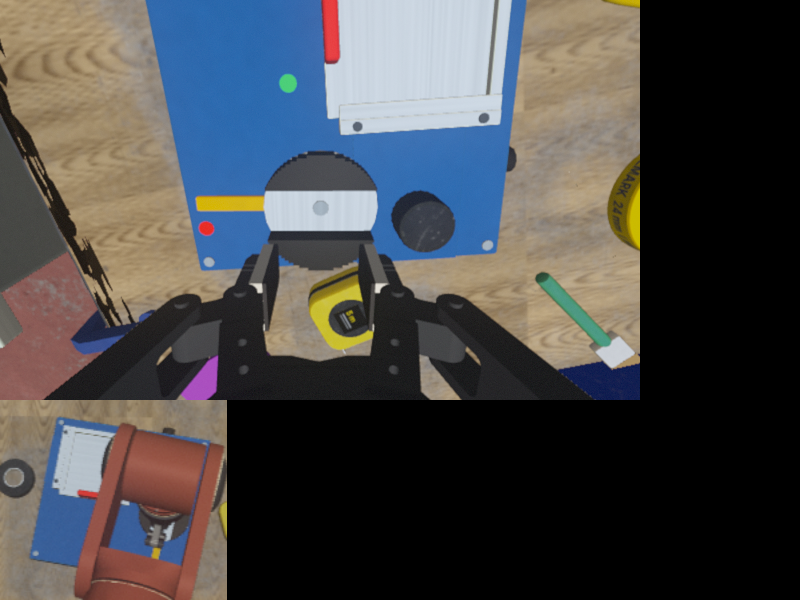

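The wrist view shows the slot horizontal at (320,208), matching the prediction within 1 px. The fingers are aligned with the slot and straddle its centre. Descending now.

Emit:
servo_tool:
  moves:
    - [[-0.5,0,30,0,0,0,40],[0,0,25,0,0,0,40],[0,0,9,0,0,0,40],[0,0,6,0,0,0,40],[0,0,3,0,0,0,40],[0,0,0,0,0,0,40]]

```text
time: 9.3
tool_pos: [0.543, -0.0459, 0.0879]
tool_rot: [0.0, 0.779, 0.628, 0.0]
contact_force: [-0.5, 0.0, 0.1]
gripper_width: 0.469
grasp_force: 0.0
```

```bash
python3 -c "
from wm import *
need(box2w((-.019,-.078,.087)),77.9)
f=grab('scene','s7.png')
cv2.imwrite('pics/c7.png',cv2.resize(f['image'][150:300,210:400],None,fx=3,fy=3,interpolation=2))"
```

```text
t 9.3 pos [ 0.543  -0.0459  0.0879] yaw 77.75 tilt [ 0.001 -0.    -1.   ] F [-0.5  0.   0.1] T [-0.03  0.01  0.01] j6 -0.01 w 0.46869280199055396
need [-0.   0.4  0.9] -0.15
```

View pics/c7.png

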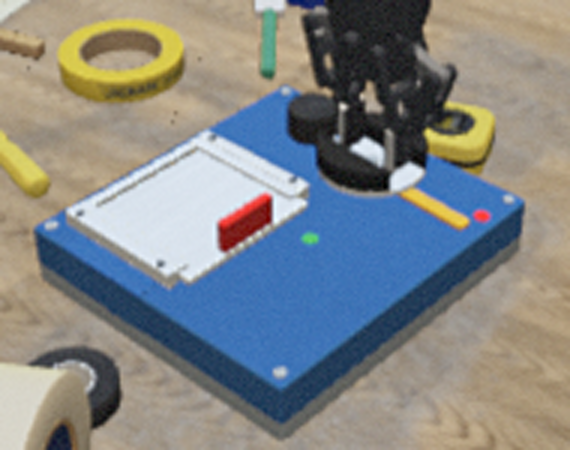

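The scene view shows the panel fully closed with its flange at crop (245,222), and both fingertips in the slot at (370,155). Turning clockwise.

Emit:
servo_tool:
  moves:
    - [[0,0,1.5,0,0,4,40],[0,0,0,0,0,6,40],[0,0,0,0,0,7,40],[0,0,0,0,0,7,40],[0,0,0,0,0,7,40],[0,0,0,0,0,7,40],[0,0,0,0,0,7,40]]

```text
time: 10.22
tool_pos: [0.5438, -0.045, 0.0867]
tool_rot: [-0.0, 0.96, 0.28, 0.002]
contact_force: [3.1, 3.4, -1.8]
gripper_width: 0.472
grasp_force: 3.0
```

Emit:
servo_tool:
  moves:
    - [[0,0,0,0,0,7,40],[0,0,0,0,0,7,40],[0,0,0,0,0,7,40],[0,0,0,0,0,7,40],[0,0,0,0,0,7,40],[0,0,0,0,0,5,40],[0,0,0,0,0,0,40]]

```text
time: 11.1
tool_pos: [0.5442, -0.0449, 0.0869]
tool_rot: [-0.001, 0.998, -0.063, 0.002]
contact_force: [3.4, 3.3, -1.9]
gripper_width: 0.468
grasp_force: 2.3
```

```bash
python3 -c "
from wm import *
need(box2w((-.019,-.078,.086)),77.9)
meas(grab('wrist','w8.png'))"
```

```text
t 11.1 pos [ 0.5442 -0.0449  0.0869] yaw -7.28 tilt [ 0.005  0.002 -1.   ] F [ 3.4  3.3 -1.9] T [ 0.65 -0.68  0.05] j6 1.48 w 0.46826534584878776
need [-0.6  1.2  0.9] -85.18Traceback (most recent call last):
  File "<string>", line 4, in <module>
    meas(grab('wrist','w8.png'))
    ~~~~^^^^^^^^^^^^^^^^^^^^^^^^
  File "wm.py", line 8, in meas
    i=1+np.argmax(s[1:,4]); x,y,w,h,A=s[i]; ys,xs=np.nonzero(l==i)
        ~~~~~~~~~^^^^^^^^^
    return _wrapfunc(a, 'argmax', axis=axis, out=out, **kwds)
    return bound(*args, **kwds)
ValueError: attempt to get argmax of an empty sequence
```

Emit:
servo_tool:
  moves:
    - [[0,0,0,0,0,3,40],[0,0,0,0,0,3,40],[0,0,0,0,0,3,40],[0,0,0,0,0,0,40]]

```text
time: 11.65
tool_pos: [0.5444, -0.045, 0.0869]
tool_rot: [-0.001, 0.99, -0.141, 0.002]
contact_force: [5.4, 2.6, -2.5]
gripper_width: 0.466
grasp_force: 2.3
```

Emit:
servo_tool:
  moves:
    - [[0,0,0,0,0,2,40],[0,0,0,0,0,2,40],[0,0,0,0,0,0,40]]

```text
time: 12.02
tool_pos: [0.5445, -0.0451, 0.087]
tool_rot: [-0.001, 0.984, -0.176, 0.003]
contact_force: [4.8, 2.9, -2.2]
gripper_width: 0.47
grasp_force: 2.6
```

```bash
python3 -c "
from wm import *
need(box2w((-.019,-.078,.086)),77.9)
f=grab('scene','s9.png');t=grab('wrist','w9.png')
o=np.zeros((600,800,3),np.uint8);o[:300,:380]=cv2.resize(f['image'][150:300,210:400],None,fx=2,fy=2,interpolation=2)
o[300:,:480]=cv2.resize(t['image'],(480,300));cv2.imwrite('pics/m9.png',o)"
```

```text
t 12.025 pos [ 0.5445 -0.0451  0.087 ] yaw -20.25 tilt [ 0.005  0.001 -1.   ] F [ 4.8  2.9 -2.2] T [ 0.54 -0.77  0.1 ] j6 1.7 w 0.4697482444733551
need [-0.6  1.2  0.9] -98.15
```

View pics/m9.png

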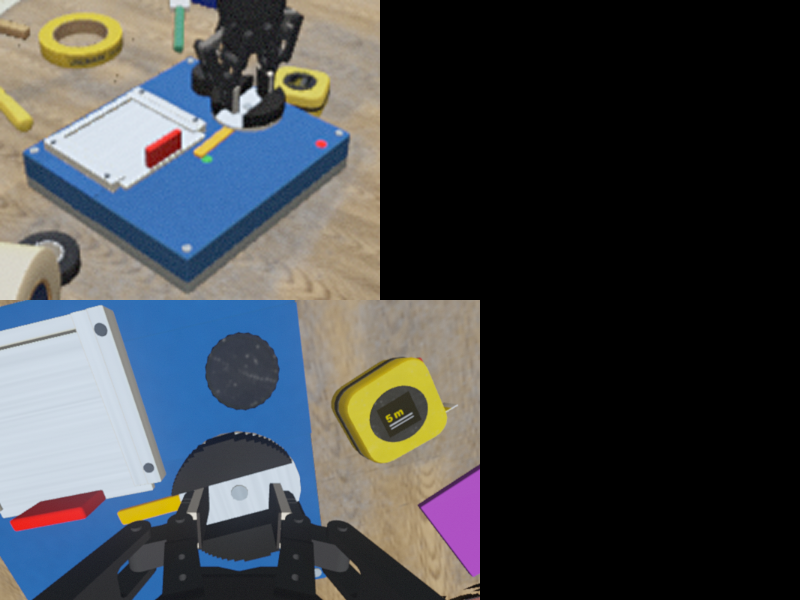

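The tongue (scene crop (213,142)) is nearly behind the panel but the stop is not reached yet: torque is still low. Continuing.

Emit:
servo_tool:
  moves:
    - [[0,0,0,0,0,2,40],[0,0,0,0,0,2,40],[0,0,0,0,0,0,40]]

```text
time: 12.5
tool_pos: [0.5445, -0.0451, 0.0869]
tool_rot: [-0.001, 0.978, -0.21, 0.003]
contact_force: [3.8, 2.8, -2.9]
gripper_width: 0.467
grasp_force: 2.6
```

Emit:
servo_tool:
  moves:
    - [[0,0,0,0,0,2,40],[0,0,0,0,0,1,40],[0,0,0,0,0,0,40]]

```text
time: 12.88
tool_pos: [0.5446, -0.0452, 0.087]
tool_rot: [-0.001, 0.972, -0.234, 0.003]
contact_force: [4.4, 2.2, -2.3]
gripper_width: 0.469
grasp_force: 15.8
```

```bash
python3 -c "
from wm import *
need(box2w((-.019,-.078,.086)),-27)
d=grab('wrist','w10.png')
k=mask(d['image'],(18,120,100),(32,255,255),(60,100,330,400));n,l,s,c=cv2.connectedComponentsWithStats(k)
for i in range(1,n):
  if s[i,4]>150:
    ys,xs=np.nonzero(l==i);B=np.array([inbox(ray(d,a,b,.062)) for a,b in zip(xs,ys)],np.float32);print(s[i],cv2.minAreaRect(B), np.polyfit(B[:,1],B[:,0],1))"
```

```text
t 12.875 pos [ 0.5446 -0.0452  0.087 ] yaw -27.09 tilt [ 0.006  0.    -1.   ] F [ 4.4  2.2 -2.3] T [ 0.46 -0.9   0.84] j6 1.82 w 0.4693969169858399
need [-0.7  1.2  1. ] -0.09
[ 159  261   83   42 1526] ((-17.68185043334961, -7.025514602661133), (12.231112480163574, 49.583961486816406), 0.011483942158520222) [ 7.60274909e-04 -1.72296959e+01]
```

The stop is reached: torque jumped to 0.84 N·m and the tongue lies exactly along box +y. One more small nudge, then unwind, lift and check.

Emit:
servo_tool:
  moves:
    - [[0,0,0,0,0,1,40],[0,0,0,0,0,0,40],[0,0,0,0,0,-6,40],[0,0,0,0,0,-4,40],[0,0,-10,0,0,0,40],[0,0,-20,0,0,0,40],[0,0,-40,0,0,0,40],[0,0,-50,0,0,0,40],[-40,0,-20,0,0,0,40],[-45,0,0,0,0,0,40],[0,0,0,0,0,0,40],[0,0,0,0,0,0,40]]

```text
time: 14.42
tool_pos: [0.4625, -0.0193, 0.2273]
tool_rot: [0.0, 0.987, -0.159, 0.001]
contact_force: [0.4, -0.8, -0.2]
gripper_width: 0.47
grasp_force: 0.0
```

```bash
python3 -c "
from wm import *
need(box2w((-.019,-.078,.086)),-27)
d=grab('wrist','w11.png')
try: meas(d)
except Exception as e: print(e)"
```

```text
t 14.425 pos [ 0.4625 -0.0193  0.2273] yaw -18.26 tilt [ 0.003 -0.001 -1.   ] F [ 0.4 -0.8 -0.2] T [-0.02 -0.03  0.  ] j6 1.69 w 0.4699268845573389
need [ 84.9  -0.  141.5] 8.74
flange(top plane) x [-106.7  -98.6] y [-95.8 -88.2]
yellow [404   0  94  87] [   0.3 -193.9] [63.8 66. ] 22.9
yellow [213  90  58  22] [-18.7  -7.9] [11.2 50.9] 0.2
box corners [([371, 0], [41.8, -132.5]), ([388, 187], [-122.7, -130.3]), ([134, 227], [-121.7, 133.3]), ([46, 0], [87.1, 135.3])]
```

View pics/w11.png

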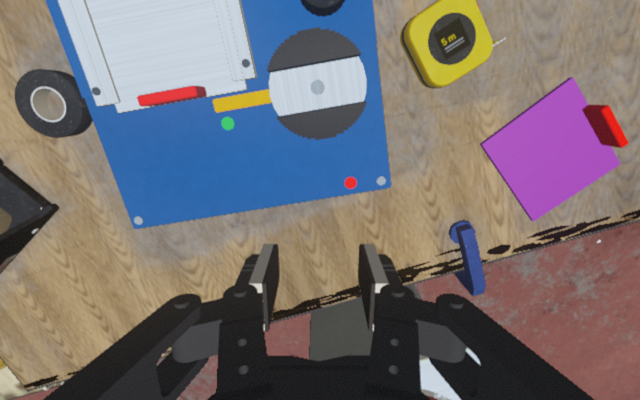

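The yellow tongue at (242,100) lies 0.2° from box +y, directly behind the home panel's flange at (171,96). The robot is clear of everything, so I'm handing in.

```bash
python3 -c "
from plant import manip
print(manip.job_done())"
```

```text
the job is handed in; nothing more can be done
None
```

I pushed the panel home against its stop, turned the fastener clockwise to its hard stop so the tongue lies locked behind the panel, and handed the job in at about 14 s; nothing else was touched or lifted.

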